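# Set the water bath, close its well with the nested lids and lift off the outer lid

### The job

Get the water bath ready for warming: turn the black thermostat dial of the water bath so that its white pointer line points at the green mark, then carry the nested pair of lids (blue outer lid over steel inner lid) together from its grey rest and set it down, without dropping it, squarely in the round well and let go. Then lift the blue outer lid (only a dust cover) alone straight up, leaving the steel inner lid seated and untouched in the well and the dial as set, and finish with the outer lid still held in the gripper, a good 10 cm above the bath. Leave the other things on the bench where they are, and separate the lids nowhere but in the well.

Things in the scene. Friction and masses are not known exactly. Their poses are not given: they have to be found in the camera images.
- dial (a joint): Dial angle, rad, 0 to 4.5, growing clockwise seen from above; light friction (0.03 N m), stays where left. Black disc 50 mm wide, 8 mm high, with an upright bar grip 46 mm long, 14 mm thick, rising from 7 to 37 mm above the dial's foot (3 mm above the deck); white line on one half of its top and down that end = pointer. On the bath's deck, 190 mm to the robot's right of the well.
- dial_grip (a point): Point on the dial's vertical axis at the mid-height of the bar grip (15 mm below the bar's top, 25 mm above the deck). It turns with the dial: its x axis lies along the bar, the pointer at the -x end; pinch the bar across its y axis.
- dial_pointer (a point): Point 46 mm from the dial's axis straight out from the pointer end of the bar, just over the scale; turns with the dial.
- mark_tip (a point): The green mark on the white scale round the dial: a flat patch 14 mm (radial) by 9 mm, this point at its centre, 46 mm from the dial's axis. It does not move in a run, but lies elsewhere in each; 0.5 to 1.4 rad clockwise of the starting pointer. The dial is set when dial_pointer lies over mark_tip, seen from above.
- bath: White water bath, fixed, box 250 (its x) by 360 (its y) by 140 mm high, with a flat aluminium deck on top. Origin at the centre of its underside. The well is 75 mm along +y from its centre, the dial 115 mm along -y.
- well_mouth (a point): Centre of the open round well, 68 mm in diameter, 70 mm or more deep, level with the deck (140 mm above the bench). The inner lid is seated when its origin is at this point.
- lid_rest: Grey plastic ring, fixed to the bench, 86 mm outside, 68 mm inside, 35 mm high, on which the lids sit at first. Origin at the centre of its underside. It may stand at either of two places, the jar at the other.
- inner_lid: Loose steel inner lid, 0.22 kg. Disc 90 mm wide, 6 mm thick; origin at the centre of the disc's underside, z up. Below: conical plug, 62 narrowing to 52 mm in diameter, 14 mm deep. Above: stem 16 mm in diameter and black round knob, 22 mm in diameter, from 38 to 66 mm above the origin, all clear above the blue collar. Lifted by the knob it brings the outer lid resting on it.
- outer_lid: Loose blue outer lid, 0.12 kg, lying on the inner lid's disc, 2 mm play, origin then 6 mm above inner_lid's. Ring 100 mm wide, 4 mm thick, origin centre of its underside, 4 mm skirt below; upright collar 60 mm outside, 52 inside, top 28 mm above origin; the inner lid's knob sticks up through it to 32 mm above the collar. Grip the collar across its outside, straddling the knob.
- jar: Bystander: loose white jar, red cap, 54 mm in diameter, 62 mm high; origin under its centre.
- amber_bottle: Bystander: loose amber bottle, 62 mm in diameter, 150 mm high; origin under its centre.
- beaker: Bystander: loose glass cup, 72 mm at the rim, 90 mm high; origin under its centre.
- wash_bottle: Bystander: loose white bottle, blue cap, 68 mm in diameter, 170 mm high; origin under its centre.
- petri_dish: Bystander: loose flat glass dish, 90 mm in diameter, 15 mm high; origin under its centre.
- spatula: Bystander: loose spatula lying on the bench between robot and bath; origin under its middle.
Mind the look-alikes: they are no part of the job. What is shaped like the inner_lid but brown, purple or turquoise is not meant.

How it is judged (in metres and radians):
On the way, in this order (a step that is already met when the one before it is completed fails the run):
1. the dial points at the green mark and is let go (horizontal distance between dial_pointer and mark_tip below 0.0069 m and contact force between the fingers and bath below 0.3 N), for 0.2 s.
2. both lids, still nested, are seated in the well and let go (horizontal distance between dial_pointer and mark_tip below 0.0069 m and z of inner_lid in the frame of well_mouth between -0.003 and 0.003 m and horizontal distance between inner_lid and well_mouth below 0.006 m and angle between inner_lid's own z axis and vertical below 0.06 rad and z of outer_lid in the frame of inner_lid between 0.003 and 0.009 m and contact force between the fingers and inner_lid below 0.2 N and linear speed of inner_lid below 0.03 m/s), for 0.2 s.
At the end, for the whole second after the job is handed in: The outer lid is held still in the fingers, 70 mm or more above the deck, touching nothing else; the inner lid is untouched in the well (origin within 6 mm sideways, 3 mm in height, tilt under 0.06 rad); the pointer is within 0.15 rad of the mark (horizontal distance between dial_pointer and mark_tip below 0.0069 m and z of inner_lid in the frame of well_mouth between -0.003 and 0.003 m and horizontal distance between inner_lid and well_mouth below 0.006 m and angle between inner_lid's own z axis and vertical below 0.06 rad and linear speed of inner_lid below 0.02 m/s and z of outer_lid in the frame of well_mouth above 0.07 m and contact force between the fingers and outer_lid above 1 N and contact force between outer_lid and inner_lid below 0.1 N and contact force between outer_lid and bath below 0.1 N and contact force between the fingers and inner_lid below 0.2 N and linear speed of outer_lid below 0.05 m/s); the arm keeps its last pose, push and grip.
It fails at once if the lids are separated while the inner lid is not seated in the well (z of outer_lid in the frame of inner_lid above 0.03 m and not (z of inner_lid in the frame of well_mouth between -0.003 and 0.003 m and horizontal distance between inner_lid and well_mouth below 0.006 m and angle between inner_lid's own z axis and vertical below 0.06 rad)).
It fails at once if the fingers touch the inner lid after the outer lid has been lifted off it (z of outer_lid in the frame of inner_lid above 0.03 m and contact force between the fingers and inner_lid above 1 N).
It fails at once if the inner lid is dropped (falls free of the fingers from more than about 10 mm) (linear speed of inner_lid above 0.45 m/s and contact force between the fingers and inner_lid below 0.1 N).
It fails at once if the outer lid is dropped (linear speed of outer_lid above 0.6 m/s and contact force between the fingers and outer_lid below 0.1 N and contact force between the fingers and inner_lid below 0.1 N).
It fails at once if a bystander is moved by more than 30 mm (distance of any of jar, amber_bottle, beaker, wash_bottle, petri_dish, spatula from where it was at the start of the episode above 0.03 m).
It also fails if it takes over 69 s, if anything falls off the work surface, if the arm or the gripper's body presses on something with over 40 N, if the wrist force passes 120 N, or if a joint passes its speed limit or range.

### The arm

A 6-joint arm with a two-finger parallel gripper is mounted at the origin on the work surface. World frame = base frame: x ahead of the robot, y to its left, z up, the work surface at z = 0. Lengths are in mm, angles in rad, forces in N, time in s.
With the tool pointing down it reaches from about 225 to 725 mm from the base axis. Payload 3.1 kg.
Tool frame: the origin (TCP) lies midway between the tips of the shut fingers; the grasp point (between the pads) lies 19 mm behind it; z points along the fingers, y is the line along which they close (so a half turn about z gives the same grasp; the last joint's range is limited). The gripper opens to 85 mm and grips with 20 to 120 N. Pads are 22 mm wide; open, the fingers measure 114 mm over their backs; the gripper's body (76 mm by 85 mm) begins 54 mm behind the grasp point. The pads swing forward as they close: fully open they stand 13 mm farther back than shut.
Start: joints at [1.171, 0.048, 0.099, 1.622, 0, 1.443], TCP at [140.952, 505.717, 231.312] pointing down, gripper open.
Joint ranges: [-2.91, 2.91], [-0.99, 1.94], [-1.21, 1.42], [-2.12, 2.29], [-1.49, 1.47], [-3.14, 3.14]. Speed limits (rad/s): [2.79, 2.79, 3.14, 3.14, 3.14, 3.14].

### API

Orientations are given as a unit quaternion [x, y, z, w].
In Python, from cell import arm, viewer gives the robot as it stands.
- The arm moves only by the shell command python3 -m crank 'ROWS' [FORCE]. ROWS is a JSON object of lists of equal length, an entry for each row: "twist": the turn, a rotation vector about the tool's x, y, z in rad, a list of three; "offset": the shift along the tool's x, y, z in mm, a list of three; "grip": the finger opening in mm, from 0 to 85.4. A call has 1 to 10 rows; each row is the pose to reach, as a shift and turn from the pose commanded when the call began, along the tool's axes at that moment; what a row does not reach only later rows make up. A row lasts 1/8 s, in which the tool goes at most 62.5 mm and 10.7 degrees, less where a joint would pass 70% of its speed; a pose out of reach is approached as far as the arm can. A call with a gripper value outside its range is refused whole. The fingers move at their own pace and stop on an object; FORCE is the grip in N (left out, the last holds). Time passes only in rows, so rows that repeat a pose let the fingers close. It gives the time, the measured TCP pose, the force, the opening and the grip force at its end, in the units of the state.
- arm.get_obs(): the state, without advancing time (a new reading comes with each control period).
- viewer.camera(name): name is "side" or "top"; returns a dict with "frame" (384x512x3 uint8, red, green, blue), "fx", "fy", "cx", "cy" (pixels), "rvec" (rotation vector, rad) and "tvec" (3), from world to camera coordinates, as OpenCV has them. Camera axes: x right, y down, z forward; pixel columns grow to the right and rows downward; lengths in mm; the calibration is good to about 2 mm. A picture is of the moment at which its call begins. There is no depth.
- arm.sign_off(): hands the job in; it is judged then, once.
The state is a dict: "time": time; "joints": joint angles; "dq": joint speeds; "effort": joint torques, N m; "tcp_pos": TCP position; "tool_rot": TCP orientation; "ft_force": force on the tool from outside, world axes, zero at the start; "wrist_torque": the same for the moment, N m; "opening": opening from 0.0 (shut) to 1.0 (fully open); "grasp_force": force on a finger pad.
Only numpy, scipy, OpenCV 4.12 (cv2) and the standard library are available. Lean on these libraries where they do the work, as an engineer would, in place of code of your own. Each camera call takes 0.05 s, during which the arm holds its last target. There are 200 camera calls.

## Working session

There is one attempt and no reset: what is moved stays moved. The work goes in short steps, Python scripts to look and compute and a shell command to move; the robot and the scene stay as the last step left them, time stands still between calls to the robot, and variables do not carry over. Pictures are saved under pics/ and viewed, at most 12 in all, crops included, and the job is handed in when it is done.

```bash
ls; mkdir -p pics
cat > h.py <<'E'
import numpy as np, cv2
from cell import arm, viewer
def P(c):
    R=cv2.Rodrigues(np.array(c['rvec'],float))[0]; t=np.array(c['tvec'],float).ravel()
    return R,t
def proj(c,p):
    R,t=P(c); q=R@np.array(p,float)+t
    return np.array([c['fx']*q[0]/q[2]+c['cx'],c['fy']*q[1]/q[2]+c['cy']])
def ray(c,uv):
    R,t=P(c); d=R.T@np.array([(uv[0]-c['cx'])/c['fx'],(uv[1]-c['cy'])/c['fy'],1.])
    return -R.T@t,d/np.linalg.norm(d)
def atz(c,uv,z):
    o,d=ray(c,uv); return o+d*(z-o[2])/d[2]
def tri(obs):
    A=np.zeros((3,3));b=np.zeros(3)
    for c,uv in obs:
        o,d=ray(c,uv);M=np.eye(3)-np.outer(d,d);A+=M;b+=M@o
    x=np.linalg.solve(A,b); return x,[np.round(proj(c,x)-uv,1) for c,uv in obs]
def snap(tag):
    import pickle
    r={}
    for n in('top','side'):
        c=viewer.camera(n); r[n]=c; cv2.imwrite(f'pics/{tag}_{n}.png',c['frame'][:,:,::-1])
    pickle.dump(r,open(f'{tag}.pkl','wb')); return r
E
python3 - <<'E'
from h import *
r=snap('a')
for n in r: print(n,r[n]['fx'],ray(r[n],(256,192)))
print(arm.get_obs())
E
```

```text
pics
top 391.57712720302027 (array([ 337.94174648,   -7.98793744, 1295.97728266]), array([ 0.12648708,  0.05547498, -0.99041585]))
side 479.55024900585624 (array([  -80.99029371, -1162.49807747,   902.24761561]), array([ 0.38146654,  0.76592945, -0.51752813]))
{'time': 0.1, 'joints': array([1.17121085e+00, 4.86928269e-02, 9.77246469e-02, 1.62203093e+00,
       2.47447308e-05, 1.44298252e+00]), 'dq': array([-0.00242404, -0.00310991,  0.00484176, -0.00076513, -0.0004944 ,
        0.00147939]), 'effort': array([ 1.71388103e-03, -3.39853048e+01,  3.20934999e+01,  1.58866873e-02,
       -1.30790554e-04,  7.02895704e-06]), 'tcp_pos': array([140.71662876, 505.19450402, 230.21087968]), 'tool_rot': array([ 1.35467963e-01,  9.90781115e-01, -1.06009309e-03, -2.99026621e-04]), 'ft_force': array([ 0.08074747, -0.40937867, -0.05517782]), 'wrist_torque': array([0.01852714, 0.01206451, 0.03336896]), 'grasp_force': 0.0, 'opening': 0.9997440410203318}
```

View pics/a_top.png

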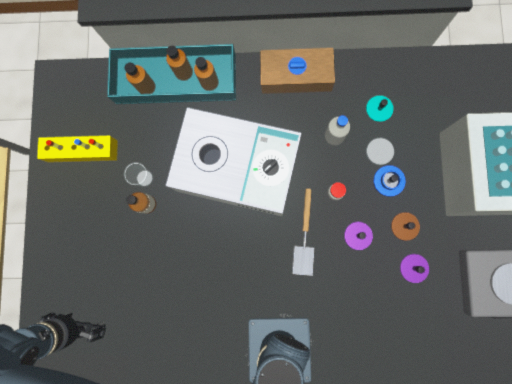

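View pics/a_side.png

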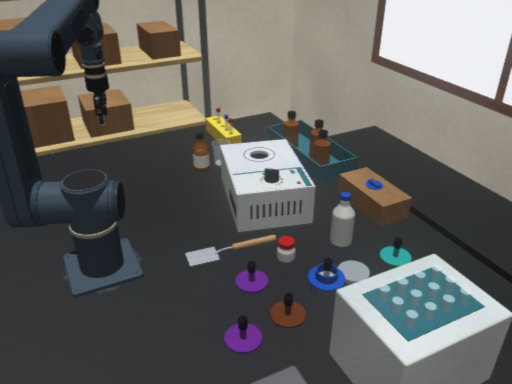

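The top view shows the dial at about (271,167), the well at (210,153) and a blue lid pair with a black knob at (390,180). In the side view the lids are at (327,274). The look-alikes in the top view are turquoise (380,107), brown (406,226) and purple (358,236) and (415,268). Only (390,180) has the blue ring with a collar. I'll confirm that with an enlarged crop.

Run:
```python
import cv2,numpy as np
t=cv2.imread('pics/a_top.png');s=cv2.imread('pics/a_side.png')
def cr(i,x,y,w=50,h=37.5):return cv2.resize(i[int(y-h/2):int(y-h/2)+37,int(x-w/2):int(x-w/2)+50],(400,296),interpolation=cv2.INTER_CUBIC)
for a in [(t,271,167),(t,390,180),(s,271,177),(s,327,272)]: print(int(a[1]-25),int(a[2]-18.75))
o=np.vstack([np.hstack([cr(t,271,167),cr(t,390,180)]),np.hstack([cr(s,271,177),cr(s,327,272)])])
cv2.imwrite('pics/c1.png',o)
```

```text
246 148
365 161
246 158
302 253
```

View pics/c1.png

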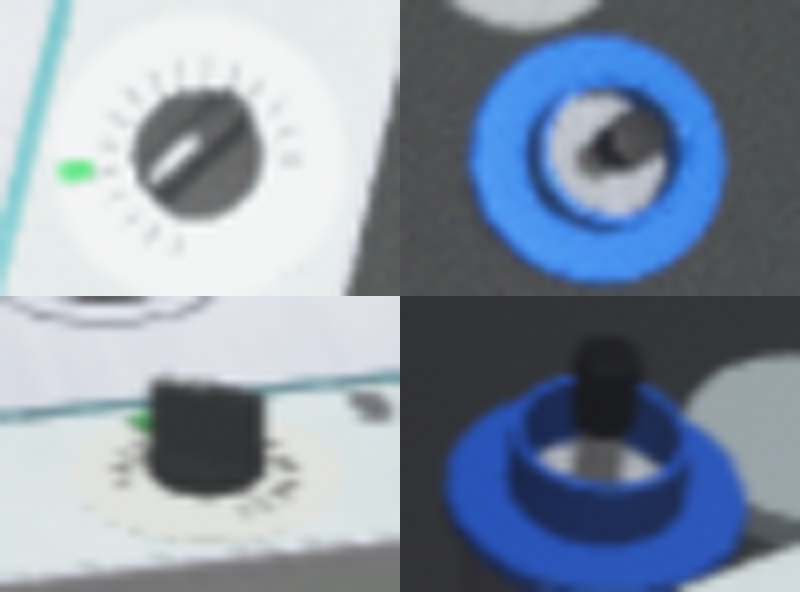

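Confirmed: the blue ring with upright collar, black knob and steel inside is the target pair. The pointer is down-left at roughly (265.5,171) and the green mark is at (255.5,169.4). Next I'll measure.

```bash
cat > m.py <<'E'
from h import *
import pickle
r=pickle.load(open('a.pkl','rb'));T,S=r['top'],r['side']
def blob(c,near,f,ell=True):
    h=cv2.cvtColor(c['frame'],cv2.COLOR_RGB2HSV); m=f(h).astype(np.uint8)
    n,l,st,ce=cv2.connectedComponentsWithStats(m)
    i=1+np.argmin(np.linalg.norm(ce[1:]-near,axis=1)+1e3*(st[1:,4]<5)); k=(l==i).astype(np.uint8)
    ct=cv2.findContours(k,0,1)[0][0]
    return ce[i],st[i],(cv2.fitEllipse(cv2.convexHull(ct)) if len(ct)>=5 else None)
blue=lambda h:(h[...,0]>100)&(h[...,0]<128)&(h[...,1]>150)&(h[...,2]>60)
grn=lambda h:(h[...,0]>45)&(h[...,0]<80)&(h[...,1]>70)&(h[...,2]>80)
dark=lambda h:(h[...,2]<130)
if __name__=='__main__':
    bt=blob(T,(390,180),blue);bs=blob(S,(327,275),blue);print(bt,bs)
    print('lid ring tri',tri([(T,bt[2][0]),(S,bs[2][0])]), 'top@45',atz(T,bt[2][0],45))
    g=blob(T,(255.5,169.5),grn);print('green',g[0],atz(T,g[0],143))
    d=blob(T,(271,167),dark);print('dial',d, atz(T,d[2][0],151))
    w=blob(T,(210,153),dark);print('well',w,atz(T,w[2][0],140))
    dk=lambda h:(h[...,2]<90);w=blob(S,(259,154),dk);print('wellS',w,atz(S,w[2][0],140))
    for uv in [(187,108),(301,133),(282,213),(166,186)]: print('corner',atz(T,uv,140))
    # knob: crop px -> top centre
    print('knob',tri([(T,(365+238/8,161+132/8)),(S,(302+205/8,253+(348-296)/8))]))
    print('dialbar tri',tri([(T,(246+200/8,148+137/8)),(S,(246+206/8,158+(386-296)/8))]))
    print('green tri',tri([(T,g[0]),(S,(246+140/8,158+(423-296)/8))]))
    for uv in[(155,185),(198,137),(240,105),(150,187)]: print('bar',atz(T,(246+uv[0]/8,148+uv[1]/8),180)[:2])
E
python3 m.py
python3 - <<'E'
import cv2,numpy as np
t=cv2.imread('pics/a_top.png');s=cv2.imread('pics/a_side.png')
o=np.hstack([cv2.resize(t[100:220,160:310],(450,360)),cv2.resize(s[135:225,215:315],(350,360))])
cv2.imwrite('pics/c2.png',o)
E
```

```text
(array([388.66547406, 180.76028623]), array([374, 165,  32,  31, 559], dtype=int32), ((389.1742248535156, 180.45094299316406), (30.57155990600586, 31.70240020751953), 105.85710906982422)) (array([325.49848943, 278.47432024]), array([308, 263,  37,  28, 662], dtype=int32), ((325.8345642089844, 277.01702880859375), (27.73649024963379, 37.05759811401367), 99.3928451538086))
lid ring tri (array([ 524.67009975, -365.91705714,   41.27506796]), [array([-0.1,  0.1]), array([ 0.2, -0. ])]) top@45 [ 524.54214855 -365.07432802   45.        ]
green [254.9 168.9] [555.00726052  58.71097366 143.        ]
dial (array([270.65838509, 166.57142857]), array([263, 160,  15,  15, 161], dtype=int32), ((270.2769470214844, 166.45779418945312), (14.413219451904297, 15.708230018615723), 24.786394119262695)) [559.66432827  12.35453128 151.        ]
well (array([209.22324159, 153.39755352]), array([199, 144,  21,  20, 327], dtype=int32), ((209.19268798828125, 153.3927764892578), (19.443180084228516, 20.720237731933594), 57.460121154785156)) [606.99198456 196.82514446 140.        ]
wellS (array([258.77192982, 155.28070175]), array([251, 153,  16,   5,  57], dtype=int32), ((258.7672119140625, 155.2300567626953), (4.458729267120361, 14.933439254760742), 89.7129898071289)) [601.25486631 184.92174514 140.        ]
corner [751.97068804 265.47573933 140.        ]
corner [662.26119631 -82.67437638 140.        ]
corner [421.21751991 -19.02765411 140.        ]
corner [510.38591213 327.65603463 140.        ]
knob (array([ 524.57287039, -366.26638044,  101.37401511]), [array([-0. ,  0.1]), array([ 0.1, -0. ])])
dialbar tri (array([558.29233237,   9.58290632, 179.20135421]), [array([ 0. , -0.1]), array([-0.1,  0. ])])
green tri (array([555.45138358,  59.09074692, 138.80436292]), [array([-0. ,  0.1]), array([ 0.1, -0. ])])
bar [540.69683128  26.32274258]
bar [557.93889011  10.38312628]
bar [569.33177685  -5.1036958 ]
bar [540.0100327   28.14693678]
```

View pics/c2.png

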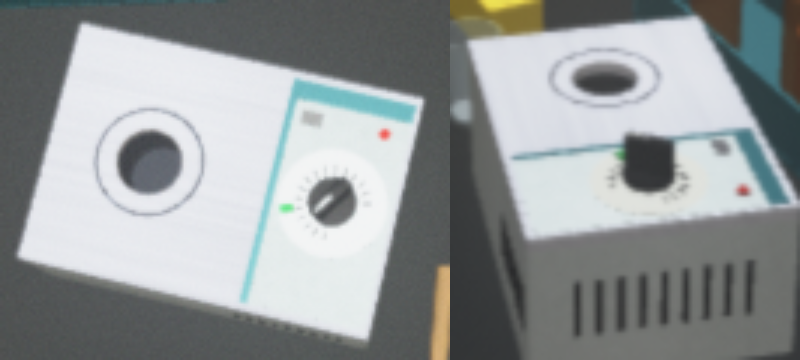

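The second crop shows the well rim ring at about (210,153.7) and the dial at (271,167). The fitted positions are well ≈ (606,195), dial ≈ (558,11), and lids ≈ (524.6,-366) with knob top at 101 mm. The dial needs about 0.73 rad clockwise. I'm moving over it now.

```bash
python3 -m crank '{"twist":[[0,0,0.5],[0,0,0.5],[0,0,0.5],[0,0,0.5],[0,0,0.5],[0,0,0.5],[0,0,0.5],[0,0,0.5],[0,0,0.5],[0,0,0.5]],"offset":[[-534,-365,0],[-534,-365,0],[-534,-365,0],[-534,-365,0],[-534,-365,0],[-534,-365,0],[-534,-365,0],[-534,-365,0],[-534,-365,0],[-534,-365,0]],"grip":[45,45,45,45,45,45,45,45,45,45]}' 40
cat > st.py <<'E'
from h import *
import sys
from scipy.spatial.transform import Rotation as Ro
o=arm.get_obs();R=Ro.from_quat(o['tool_rot']).as_matrix()
print('t',round(o['time'],2),'tcp',o['tcp_pos'].round(1),'psi',np.arctan2(R[1,0],R[0,0]).round(3),'zax',R[:,2].round(3),'q',o['joints'].round(2),'F',o['ft_force'].round(1),'op',round(o['opening']*85.4,1),'gf',o['grasp_force'])
if len(sys.argv)>1:
    g=np.array([float(v) for v in sys.argv[1:4]]); print('offset',(R.T@(g-o['tcp_pos'])).round(1))
E
python3 st.py 558.3 11 215
```

```text
time: 1.35
tcp_pos: [544.1, 25.7, 230.8]
tool_rot: [0.377, 0.926, 0.0, -0.0]
ft_force: [0.1, 1.0, 0.5]
opening: 0.527
grasp_force: 0.0
t 1.35 tcp [544.1  25.7 230.8] psi 2.37 zax [-0.001  0.    -1.   ] q [-0.08  0.1   0.15  1.62  0.    0.7 ] F [0.1 1.  0.5] op 45.0 gf 0.0
offset [-20.4  -0.6  15.8]
```

```bash
python3 -m crank '{"twist":[[0,0,0],[0,0,0],[0,0,0]],"offset":[[0,0,5],[0,0,5],[0,0,5]],"grip":[45,45,45]}'; python3 st.py 558.3 11 180
```

```text
time: 1.72
tcp_pos: [542.5, 28.6, 226.5]
tool_rot: [0.376, 0.927, 0.0, -0.0]
ft_force: [-0.0, -0.1, 0.5]
opening: 0.527
grasp_force: 0.0
t 1.73 tcp [542.5  28.6 226.5] psi 2.371 zax [-0.  0. -1.] q [-0.07  0.1   0.14  1.62  0.    0.7 ] F [-0.  -0.1  0.5] op 45.0 gf 0.0
offset [-23.6  -1.6  46.5]
```

```bash
python3 -m crank '{"twist":[[0,0,0],[0,0,0],[0,0,0],[0,0,0],[0,0,0],[0,0,0]],"offset":[[-24,-1.5,0],[-24,-1.5,30],[-24,-1.5,50],[-24,-1.5,60],[-24,-1.5,69],[-24,-1.5,69]],"grip":[45,45,45,45,45,45]}'; python3 st.py 558.3 11 157
python3 - <<'E'
from h import *
r=snap('b')
f=lambda n,x,y:cv2.resize(r[n]['frame'][y:y+45,x:x+50,::-1],(400,360),interpolation=2)
cv2.imwrite('pics/b.png',np.hstack([f('top',246,145),f('side',246,150)]))
E
```

```text
time: 2.48
tcp_pos: [559.2, 10.1, 157.2]
tool_rot: [0.376, 0.927, -0.0, -0.0]
ft_force: [-0.2, 0.6, -0.5]
opening: 0.525
grasp_force: 0.0
t 2.48 tcp [559.2  10.1 157.2] psi 2.37 zax [-0.  0. -1.] q [-0.1   0.13  0.04  1.48 -0.    0.67] F [-0.2  0.6 -0.5] op 44.9 gf 0.0
offset [1.3 0.1 0.2]
```

View pics/b.png

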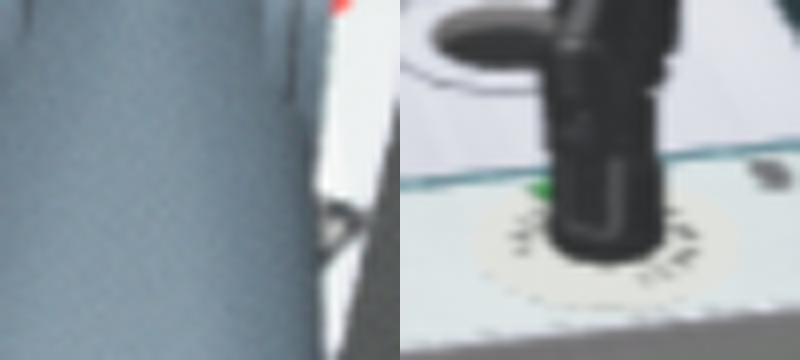

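The side view shows the fingers straddling the bar on the dial, with the green patch visible at its left. I'll close, turn 0.73 rad clockwise, then release.

```bash
python3 -m crank '{"twist":[[0,0,0],[0,0,0],[0,0,0],[0,0,0],[0,0,0],[0,0,0]],"offset":[[0,0,0],[0,0,0],[0,0,0],[0,0,0],[0,0,0],[0,0,0]],"grip":[5,5,5,5,5,5]}' 30; python3 st.py
```

```text
time: 3.32
tcp_pos: [560.7, 10.4, 158.3]
tool_rot: [0.376, 0.927, 0.001, 0.001]
ft_force: [3.9, 4.6, 2.8]
opening: 0.153
grasp_force: 34.5
t 3.33 tcp [560.7  10.4 158.3] psi 2.37 zax [ 0.003  0.002 -1.   ] q [-0.1   0.13  0.05  1.48  0.    0.67] F [3.9 4.6 2.8] op 13.1 gf 34.48794186115265
```

```bash
python3 -m crank '{"twist":[[0,0,0.15],[0,0,0.3],[0,0,0.45],[0,0,0.6],[0,0,0.73],[0,0,0.73],[0,0,0.73]],"offset":[[0,0,0],[0,0,0],[0,0,0],[0,0,0],[0,0,0],[0,0,0],[0,0,0]],"grip":[5,5,5,5,5,5,5]}'; python3 st.py;  python3 -m crank '{"twist":[[0,0,0],[0,0,0],[0,0,0],[0,0,0],[0,0,0],[0,0,0],[0,0,0],[0,0,0],[0,0,0],[0,0,0]],"offset":[[0,0,0],[0,0,0],[0,0,0],[0,0,0],[0,0,-40],[0,0,-80],[120,0,-100],[180,0,-100],[200,0,-100],[200,0,-100]],"grip":[45,45,45,45,45,45,45,45,45,45]}'; python3 st.py
python3 - <<'E'
from h import *
r=snap('d')
f=lambda n,x,y:cv2.resize(r[n]['frame'][y:y+45,x:x+50,::-1],(400,360),interpolation=2)
cv2.imwrite('pics/d.png',np.hstack([f('top',246,145),f('side',246,150)]))
E
```

```text
time: 4.2
tcp_pos: [558.8, 9.6, 158.2]
tool_rot: [0.682, 0.731, -0.0, -0.0]
ft_force: [-1.1, 2.8, 4.9]
opening: 0.157
grasp_force: 34.8
t 4.2 tcp [558.8   9.6 158.2] psi 1.64 zax [-0.001 -0.    -1.   ] q [-0.1   0.13  0.04  1.48 -0.    1.4 ] F [-1.1  2.8  4.9] op 13.4 gf 34.78945255279541
time: 5.45
tcp_pos: [545.0, 212.7, 257.5]
tool_rot: [0.68, 0.733, 0.0, -0.0]
ft_force: [0.1, -0.0, 0.6]
opening: 0.527
grasp_force: 0.0
t 5.45 tcp [545.  212.7 257.5] psi 1.645 zax [ 0.     0.001 -1.   ] q [0.26 0.22 0.34 1.69 0.   1.75] F [ 0.1 -0.   0.6] op 45.0 gf 0.0
```

View pics/d.png

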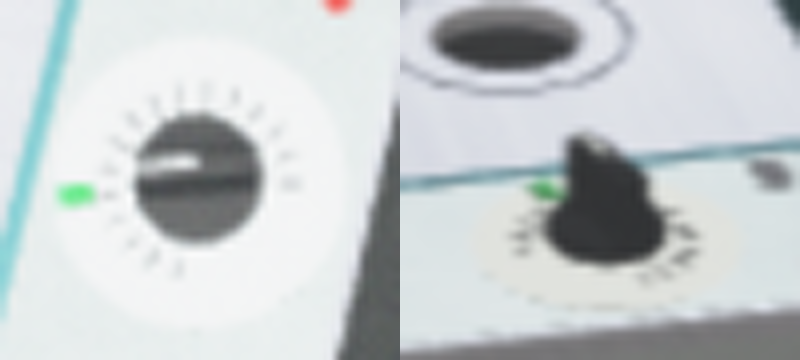

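The top view shows the white line running left along (138,165)–(200,158) in the crop, and the green patch at (76,195) with the scale centre near (202,182). Both slope about 0.11, so they agree; I'll check numerically.

```bash
python3 - <<'E'
from h import *
import pickle
from m import blob,grn,dark
T=pickle.load(open('d.pkl','rb'))['top']
g=atz(T,blob(T,(255,169),grn)[0],143)
a,b=[atz(T,(246+u/8,145+v/8),180) for u,v in((138,165),(200,158))]
c=atz(T,blob(T,(270,167),dark)[2][0],155); print(g,a,b,c)
for C in ([558.3,11],c[:2],[558.5,10]): 
    d=g[:2]-C; print(np.arctan2(d[1],d[0]),np.linalg.norm(d))
p=a-b;print('ptr',np.arctan2(p[1],p[0]))
E
python3 st.py 524.6 -366.2 250
```

```text
[555.00726052  58.71097366 143.        ] [557.04738643  32.16335803 180.        ] [559.024969     9.63435924 180.        ] [557.68642399  12.65328708 155.        ]
1.6397013683845423 47.82446174092071
1.6289005856852674 46.135543891248574
1.642377159490299 48.83603366285266
ptr 1.6583513355104391
t 5.55 tcp [545.4 210.6 257.1] psi 1.643 zax [-0. -0. -1.] q [ 0.25  0.22  0.34  1.69 -0.    1.75] F [-0.6 -0.9 -1.3] op 45.1 gf 0.0
offset [-573.8  -62.2    7.4]
```

The dial is within about 0.02 rad of the mark. Next, the lids.

```bash
python3 -m crank '{"twist":[[0,0,0],[0,0,0],[0,0,0],[0,0,0],[0,0,0],[0,0,0],[0,0,0],[0,0,0],[0,0,0],[0,0,0]],"offset":[[-574,-62,0],[-574,-62,0],[-574,-62,0],[-574,-62,0],[-574,-62,0],[-574,-62,0],[-574,-62,0],[-574,-62,0],[-574,-62,0],[-574,-62,0]],"grip":[50,50,50,50,50,50,50,50,50,50]}'; python3 -m crank '{"twist":[[0,0,0],[0,0,0],[0,0,0]],"offset":[[0,0,50],[0,0,100],[0,0,100]],"grip":[50,50,50]}';python3 -m crank '{"twist":[[0,0,0]],"offset":[[0,0,0]],"grip":[50]}' >/dev/null; python3 st.py 524.6 -366.2 76
```

```text
time: 6.8
tcp_pos: [520.4, -373.4, 255.6]
tool_rot: [0.685, 0.729, -0.001, -0.001]
ft_force: [0.6, 0.8, -0.8]
opening: 0.588
grasp_force: 0.0
time: 7.18
tcp_pos: [518.3, -364.5, 149.6]
tool_rot: [0.683, 0.731, -0.0, -0.008]
ft_force: [0.1, 0.2, 0.2]
opening: 0.586
grasp_force: 0.0
t 7.3 tcp [ 523.7 -368.5  159.7] psi 1.639 zax [ 0.002 -0.002 -1.   ] q [-0.72  0.34  0.3   1.52 -0.    0.78] F [0.4 0.1 0.2] op 49.8 gf 0.0
offset [ 2.4  0.9 83.7]
```

```bash
python3 -m crank '{"twist":[[0,0,0],[0,0,0],[0,0,0],[0,0,0],[0,0,0],[0,0,0]],"offset":[[0,0,0],[2,1,30],[2,1,55],[2,1,70],[2,1,78],[2,1,78]],"grip":[50,50,50,50,50,50]}' >/dev/null;python3 st.py 524.6 -366.2 76
python3 - <<'E'
from h import *
r=snap('e')
f=lambda n,x,y:cv2.resize(r[n]['frame'][y:y+60,x:x+66,::-1],(396,360),interpolation=2)
cv2.imwrite('pics/e.png',np.hstack([f('top',357,150),f('side',294,235)]))
E
```

```text
t 8.05 tcp [ 524.6 -365.9   79.9] psi 1.64 zax [ 0.001 -0.001 -1.   ] q [-0.71  0.36  0.16  1.37 -0.    0.79] F [-0.2 -0.3  0.9] op 49.6 gf 0.0
offset [-0.3 -0.   3.9]
```

View pics/e.png

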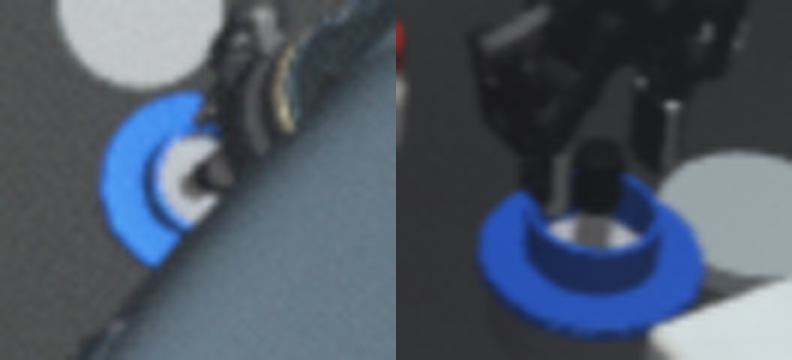

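In the side view the fingers straddle the knob (595,170 in the crop), with the tips just above the collar. Closing.

```bash
python3 -m crank '{"twist":[[0,0,0],[0,0,0],[0,0,0],[0,0,0],[0,0,0],[0,0,0]],"offset":[[0,0,2],[0,0,2],[0,0,2],[0,0,2],[0,0,2],[0,0,2]],"grip":[10,10,10,10,10,10]}' 60 >/dev/null;python3 st.py; python3 -m crank '{"twist":[[0,0,0],[0,0,0],[0,0,0],[0,0,0],[0,0,0],[0,0,0]],"offset":[[0,0,-5],[0,0,-15],[0,0,-30],[0,0,-50],[0,0,-60],[0,0,-60]],"grip":[10,10,10,10,10,10]}' >/dev/null;python3 st.py
```

```text
t 8.9 tcp [ 524.6 -366.    78.1] psi 1.64 zax [ 0.001 -0.001 -1.   ] q [-0.71  0.36  0.16  1.37  0.    0.79] F [-0.6 -0.7  4.6] op 19.9 gf 59.292919635772705
t 9.65 tcp [ 525.  -366.3  139. ] psi 1.64 zax [ 0.002 -0.002 -1.   ] q [-0.71  0.35  0.26  1.48 -0.    0.79] F [-0.6 -0.2 -2.8] op 19.6 gf 58.882160782814026
```

```bash
python3 -m crank '{"twist":[[0,0,0],[0,0,0],[0,0,0],[0,0,0],[0,0,0],[0,0,0],[0,0,0]],"offset":[[0,0,-20],[0,0,-50],[0,0,-80],[0,0,-110],[0,0,-140],[0,0,-155],[0,0,-155]],"grip":[10,10,10,10,10,10,10]}' >/dev/null;python3 st.py 606 195 294
```

```text
t 10.53 tcp [ 524.7 -366.1  293.3] psi 1.64 zax [ 0.002 -0.001 -1.   ] q [-0.71  0.4   0.64  1.81  0.    0.79] F [-0.2 -0.6 -2.5] op 20.1 gf 58.986250162124634
offset [554.1 119.8  -1.4]
```

```bash
python3 -m crank '{"twist":[[0,0,0],[0,0,0],[0,0,0],[0,0,0],[0,0,0],[0,0,0],[0,0,0],[0,0,0],[0,0,0],[0,0,0]],"offset":[[10,2,0],[35,8,0],[70,15,0],[105,23,0],[140,30,0],[175,38,0],[210,46,0],[245,53,0],[280,61,0],[315,68,0]],"grip":[10,10,10,10,10,10,10,10,10,10]}' >/dev/null;python3 -m crank '{"twist":[[0,0,0],[0,0,0],[0,0,0],[0,0,0],[0,0,0],[0,0,0],[0,0,0],[0,0,0],[0,0,0],[0,0,0]],"offset":[[35,8,0],[70,15,0],[105,23,0],[140,30,0],[175,38,0],[205,45,0],[225,49,0],[235,51,0],[239,52,0],[239,52,0]],"grip":[10,10,10,10,10,10,10,10,10,10]}' >/dev/null;python3 st.py 606 195 240
```

```text
t 13.03 tcp [605.8 194.6 292.3] psi 1.639 zax [-0. -0. -1.] q [ 0.21  0.39  0.62  1.8  -0.    1.71] F [-1.1  0.3 -2.2] op 20.1 gf 58.92058253288269
offset [ 0.4  0.2 52.3]
```

```bash
python3 -m crank '{"twist":[[0,0,0],[0,0,0],[0,0,0],[0,0,0],[0,0,0]],"offset":[[0,0,20],[0,0,45],[0,0,60],[0,0,67],[0,0,67]],"grip":[10,10,10,10,10]}' >/dev/null;python3 st.py 606 195 225
python3 - <<'E'
from h import *
from m import blob,blue
r=snap('f');S=r['side']
b=blob(S,proj(S,[606,195,190]),blue);z=arm.get_obs()['tcp_pos'][2]-43+6
print(b, 'ring est', atz(S,b[2][0],z+4))
f=lambda n,x,y:cv2.resize(r[n]['frame'][y:y+75,x:x+80,::-1],(396,370),interpolation=2)
cv2.imwrite('pics/f.png',np.hstack([f('top',170,115),f('side',220,105)]))
E
```

```text
t 13.65 tcp [605.6 194.6 225.1] psi 1.639 zax [-0.001 -0.    -1.   ] q [ 0.21  0.35  0.43  1.66 -0.    1.71] F [ 0.  -1.  -2.9] op 19.9 gf 58.95546197891235
offset [0.4 0.4 0.1]
(array([259.18518519, 142.41975309]), array([245, 134,  28,  14, 162], dtype=int32), ((259.0068054199219, 140.36776733398438), (14.400192260742188, 27.4622859954834), 87.77791595458984)) ring est [605.84438488 192.29785897 193.38966388]
```

View pics/f.png

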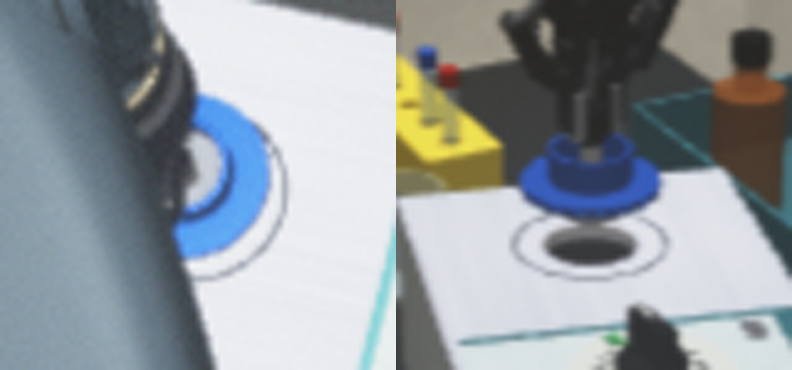

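The lid hangs level in the side view, directly above the well (ring outline centre at about 259,154). I'll check the well centre against that ring outline.

Run:
```python
from h import *
import pickle
S=pickle.load(open('f.pkl','rb'))['side'];T=pickle.load(open('d.pkl','rb'))['top']
print(atz(S,(259.2,154.5),140),proj(S,[606,195,140]))
A=pickle.load(open('a.pkl','rb'))['top'];I=cv2.cvtColor(A['frame'],cv2.COLOR_RGB2GRAY)
# fit deck ring outline in top view: dark thin circle radius ~52 mm
best=[]
for c,nm in((A,'top'),(pickle.load(open('a.pkl','rb'))['side'],'side')):
    I=cv2.cvtColor(c['frame'],cv2.COLOR_RGB2GRAY).astype(np.float32);res=[]
    for x in np.arange(596,617,1.):
        for y in np.arange(185,206,1.):
            for rr in (50,52,54,56):
                a=np.linspace(0,2*np.pi,72)
                p=np.array([proj(c,[x+rr*np.cos(t),y+rr*np.sin(t),140]) for t in a],np.float32)
                res.append((cv2.remap(I,p[None,:,0],p[None,:,1],1).mean(),x,y,rr))
    print(nm,sorted(res)[:3])
```

```text
[605.19242559 189.32497749 140.        ] [258.6789439  153.80897078]
top [(np.float32(188.00665), np.float64(607.0), np.float64(196.0), 54), (np.float32(189.08487), np.float64(607.0), np.float64(197.0), 54), (np.float32(190.04768), np.float64(606.0), np.float64(196.0), 54)]
side [(np.float32(189.13342), np.float64(606.0), np.float64(194.0), 54), (np.float32(189.48314), np.float64(607.0), np.float64(195.0), 54), (np.float32(189.53012), np.float64(606.0), np.float64(195.0), 54)]
```

The well is at (606.5,195.3). Lowering.

```bash
python3 -m crank '{"twist":[[0,0,0],[0,0,0],[0,0,0],[0,0,0],[0,0,0],[0,0,0],[0,0,0],[0,0,0]],"offset":[[0.5,1,10],[0.5,1,20],[0.5,1,28],[0.5,1,34],[0.5,1,38],[0.5,1,40],[0.5,1,41],[0.5,1,41]],"grip":[10,10,10,10,10,10,10,10]}' >/dev/null;python3 st.py 606.5 195.3 183
```

```text
t 14.75 tcp [606.8 195.9 184.5] psi 1.64 zax [ 0.  0. -1.] q [ 0.21  0.34  0.34  1.57 -0.    1.71] F [ 0.1  1.2 -3. ] op 20.0 gf 58.95521342754364
offset [-0.6 -0.4  1.5]
```

```bash
python3 -m crank '{"twist":[[0,0,0],[0,0,0],[0,0,0],[0,0,0],[0,0,0],[0,0,0]],"offset":[[0,0,1],[0,0,1.5],[0,0,2],[0,0,2.5],[0,0,3],[0,0,3]],"grip":[10,10,10,10,10,10]}' >/dev/null;python3 st.py
```

```text
t 15.5 tcp [606.9 195.9 183.1] psi 1.64 zax [ 0.002  0.    -1.   ] q [ 0.21  0.34  0.34  1.57 -0.    1.71] F [-2.9  0.7  4. ] op 20.1 gf 59.841336607933044
```

It's seated: the vertical force reversed at TCP z 183. Releasing and backing off straight up.

```bash
python3 -m crank '{"twist":[[0,0,0],[0,0,0],[0,0,0],[0,0,0],[0,0,0],[0,0,0],[0,0,0],[0,0,0],[0,0,0],[0,0,0]],"offset":[[0,0,-2],[0,0,-2],[0,0,-2],[0,0,-2],[0,0,-2],[0,0,-20],[0,0,-45],[0,0,-65],[0,0,-70],[0,0,-70]],"grip":[30,45,50,50,50,50,60,85,85,85]}' >/dev/null;python3 st.py
python3 - <<'E'
from h import *
from m import blob,blue
r=snap('g');S=r['side']
b=blob(S,proj(S,[606,195,150]),blue)
print(b[1],b[2], 'ring est', atz(S,b[2][0],148))
print('lid a', [round(v) for v in proj(S,[606,195,150])])
f=lambda n,x,y:cv2.resize(r[n]['frame'][y:y+75,x:x+80,::-1],(396,370),interpolation=2)
cv2.imwrite('pics/g.png',np.hstack([f('top',170,115),f('side',220,105)]))
E
```

```text
t 16.75 tcp [606.9 195.9 251.2] psi 1.64 zax [ 0.  0. -1.] q [0.21 0.36 0.51 1.71 0.   1.71] F [ 0.2 -0.2 -0.1] op 85.2 gf 0.0
[246 148  27  11 135] ((258.83331298828125, 152.48898315429688), (11.885812759399414, 26.357091903686523), 90.29878997802734) ring est [603.94194562 189.74274072 148.        ]
lid a [259, 151]
```

View pics/g.png

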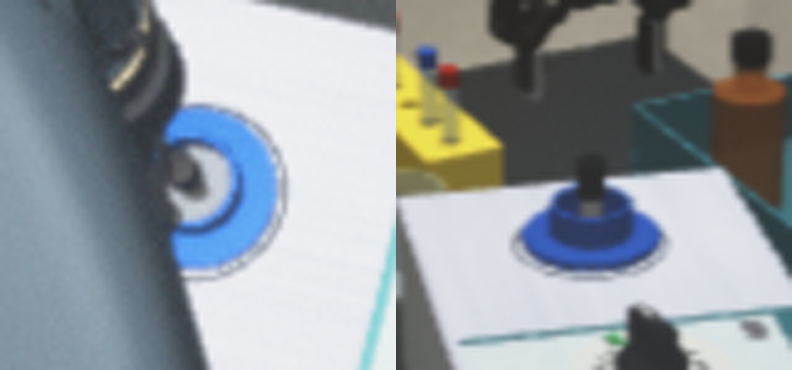

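The lids are nested and seated: the blue ring sits concentric inside the well's outline in both views (side centre about 259,152). Next I'll grip the collar.

```bash
python3 -m crank '{"twist":[[0,0,0],[0,0,0],[0,0,0],[0,0,0],[0,0,0],[0,0,0],[0,0,0],[0,0,0],[0,0,0]],"offset":[[0,-0.5,20],[0,-0.5,50],[0,-0.5,70],[0,-0.5,85],[0,-0.5,94],[0,-0.5,98],[0,-0.5,101],[0,-0.5,103],[0,-0.5,103]],"grip":[85,85,85,85,85,85,85,85,85]}' 30 >/dev/null;python3 st.py;python3 - <<'E'
from h import *
r=snap('i')
f=lambda n,x,y:cv2.resize(r[n]['frame'][y:y+60,x:x+80,::-1],(640,480),interpolation=2)
cv2.imwrite('pics/i.png',f('side',220,110))
E
```

```text
t 17.98 tcp [606.4 195.9 148.6] psi 1.64 zax [ 0.001  0.    -1.   ] q [ 0.21  0.34  0.27  1.5  -0.    1.71] F [0.3 0.2 0.2] op 85.2 gf 0.0
```

View pics/i.png

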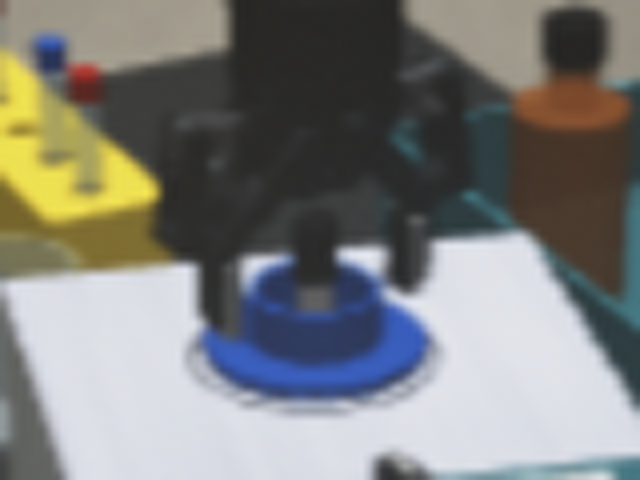

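The fingers straddle the collar without touching it, at crop positions (220,300) and (405,260), and the knob is free between them. Closing, then a gentle lift.

```bash
python3 -m crank '{"twist":[[0,0,0],[0,0,0],[0,0,0],[0,0,0],[0,0,0],[0,0,0]],"offset":[[0,0,0],[0,0,0],[0,0,0],[0,0,0],[0,0,0],[0,0,0]],"grip":[70,62,55,50,50,50]}' 40 >/dev/null;python3 st.py; python3 -m crank '{"twist":[[0,0,0],[0,0,0],[0,0,0],[0,0,0],[0,0,0],[0,0,0],[0,0,0],[0,0,0],[0,0,0]],"offset":[[0,0,-2],[0,0,-5],[0,0,-9],[0,0,-14],[0,0,-20],[0,0,-26],[0,0,-32],[0,0,-38],[0,0,-38]],"grip":[50,50,50,50,50,50,50,50,50]}' >/dev/null;python3 st.py
```

```text
t 18.82 tcp [606.4 195.9 148.7] psi 1.64 zax [ 0.001  0.    -1.   ] q [0.21 0.34 0.27 1.5  0.   1.71] F [-0.1 -0.   2.9] op 57.8 gf 45.32184259383939
t 19.95 tcp [606.7 195.9 187.3] psi 1.64 zax [ 0.002  0.    -1.   ] q [ 0.21  0.34  0.35  1.58 -0.    1.71] F [ 0.3 -0.2 -0.6] op 57.8 gf 44.96669034298975
```

```bash
python3 -m crank '{"twist":[[0,0,0],[0,0,0],[0,0,0],[0,0,0],[0,0,0],[0,0,0],[0,0,0],[0,0,0],[0,0,0],[0,0,0]],"offset":[[0,0,-10],[0,0,-22],[0,0,-36],[0,0,-50],[0,0,-64],[0,0,-78],[0,0,-90],[0,0,-98],[0,0,-100],[0,0,-100]],"grip":[50,50,50,50,50,50,50,50,50,50]}' >/dev/null;python3 -m crank '{"twist":[[0,0,0],[0,0,0],[0,0,0],[0,0,0]],"offset":[[0,0,0],[0,0,0],[0,0,0],[0,0,0]],"grip":[50,50,50,50]}' >/dev/null;python3 st.py;python3 - <<'E'
from h import *
r=snap('j')
f=lambda n,x,y:cv2.resize(r[n]['frame'][y:y+100,x:x+110,::-1],(396,360),interpolation=2)
cv2.imwrite('pics/j.png',np.hstack([f('top',190,110),f('side',205,95)]))
E
```

```text
t 21.7 tcp [606.2 195.8 286.2] psi 1.64 zax [-0.  0. -1.] q [0.21 0.39 0.61 1.79 0.   1.71] F [-0.2  0.5 -0.7] op 57.7 gf 44.95672507735435
```

View pics/j.png

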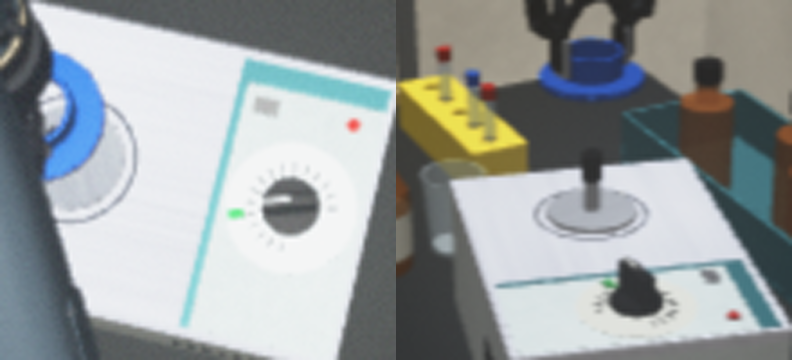

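The steel lid sits flat in the well (side crop 592,210). The blue lid is held well above it (592,70), and the dial still points at green. Handing in.

```bash
python3 -c "
from cell import arm
print(arm.sign_off())"
```

```text
the job is handed in; nothing more can be done
None
```

The job is handed in, with no verdict shown: the dial is on the green mark (within about 0.02 rad by my measurement), the steel lid is seated in the well, and the blue lid is held about 14 cm above the deck.

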